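# Lay the long spindle on the sloping draining stand and close its keeper

## Robot

A 6-joint arm with a two-finger parallel gripper is mounted at the origin on a cart in front of the work surface, level with it; the furniture and walls round the work are solid. World frame = base frame: x ahead of the robot, y to its left, z up, the work surface at z = 0. Lengths are in mm, angles in degrees, forces in N, time in s.
With the tool pointing down it reaches from about 350 to 850 mm from the base axis. Payload 8.1 kg.
Tool frame: the origin (TCP) lies at the very end of the fingers, on their centre line; the grasp point (between the pads) lies 19 mm behind it; x points along the fingers, y is the direction in which the jaws open and shut, and the axes are right-handed (so a half turn about x gives the same grasp; the last joint's range is limited). The gripper opens to 85 mm and grips with 20 to 120 N. Pads are 22 mm wide; open, the fingers measure 114 mm over their backs; the gripper's body (76 mm by 85 mm) begins 54 mm behind the grasp point. The pads swing forward as they close: fully open they stand 13 mm farther back than shut.
Start: joints at [64.893, 7.471, 85.268, -0, 87.261, -4.893], TCP at [207.295, 563.058, 231.292] pointing down, gripper open.
Joint ranges: [-169.43, 169.43], [-51.17, 129.36], [1.28, 143.12], [-76.62, 256.62], [0, 156.53], [-152.29, 152.29]. Speed limits (degrees/s): [136.94, 136.94, 159.86, 180, 180, 180].

## Interface

Orientations are given as [roll, pitch, yaw] about the fixed x, y, z axes, in that order (R = Rz(yaw) Ry(pitch) Rx(roll)).
In Python, from bench import sensors, snapshot, r gives the robot as it stands. The module is installed in compiled form; this text tells all that it offers.
- The arm moves only by the tool drive_tool, never from a script. Its argument "moves" is one flat list of numbers, 6 for each row, row after row: the shift along the tool's x, y, z in cm, then the turn, a rotation vector about the tool's x, y, z in degrees. In form: [tx, ty, tz, wx, wy, wz, tx, ty, tz, wx, wy, wz, ...]. A call has 1 to 20 rows; each row shifts and turns the commanded pose from where the row before left it, along the tool's axes as they then stand; what a row does not reach is not made up. A row lasts 1/12 s, in which the tool goes at most 41.7 mm and 7.16 degrees, less where a joint would pass 70% of its speed; a pose out of reach is approached as far as the arm can. A call with a gripper value outside its range is refused whole. "hand" is the finger opening in cm, from 0 to 8.54, set as the call begins (left out, the last holds). The fingers move at their own pace and stop on an object; "grip_force" is the grip in N (left out, the last holds). Time passes only in rows, so rows that do not move let the fingers close. It gives the time, the measured TCP pose, the force and the opening at its end, in the units of the state.
- sensors.sense(): the state, without advancing time (a new reading comes with each control period).
- snapshot(name): name is "scene" or "top"; returns a dict with "image" (400x640x3 uint8, red, green, blue), "z_map" (400x640 float32, mm along the optical axis (not along the pixel's ray), 0 where there is no reading), "camera_matrix" (3x3 intrinsics, pixels), "eye" and "orientation" of the camera in the world. Camera axes: x right, y down, z forward; pixel columns grow to the right and rows downward; lengths in mm; the calibration is good to about 2 mm. A picture is of the moment at which its call begins.
- r.hand_in(): hands the job in, once; it reports no verdict.
The state is a dict: "time": time; "joint_pos": joint angles; "qd": joint speeds; "joint_efforts": joint torques, N m; "tool_pos": TCP position; "tcp_rot": TCP orientation; "ft_force": force on the tool from outside, world axes, zero at the start; "wrist_torque": the same for the moment, N m; "finger_gap": finger opening in mm.
Only numpy, scipy, OpenCV 4.12 (cv2) and the standard library are available. Lean on these libraries where they do the work, as an engineer would, in place of code of your own. Each camera call takes 0.05 s, during which the arm holds its last target.

## Task

Lay the longer of the two loose stirrer spindles in the two notched saddles of the sloping draining stand, with its lower end down at the foot stop, either way round. Then swing the stand's keeper arm by its knob across the spindle until it meets its end stop. Leave the other spindle and everything else on the bench where it is.

Things in the scene. Friction and masses are not known exactly. Their poses are not given: they have to be found in the camera images.
- long_spindle_mid (a point): Middle of the longer stirrer spindle: a straight steel rod, 260 mm long, 10 mm thick, 0.14 kg (varies a little), that lies loose and level on the bench, its mid-line 5 mm above it. This point is on the mid-line, half-way along; its z axis runs along the rod. The other spindle is alike but 220 mm long, and the two may have changed places.
- short_spindle_mid (a point): Middle of the shorter spindle, 220 mm long, 10 mm thick, lying on the bench: a bystander.
- cradle: Sloping part of the metal draining stand, fixed to the bench (heading roughly facing the robot, within 0.4 rad). x points up the slope, toward the robot, 30 degrees above level; z is square to the slope, upward; y is level, to the right as the robot sees it. The origin, 105 mm above the bench, is where the long spindle's middle lies once seated along x with its lower end touching the foot stop.
- lower_saddle (a point): Middle of the lower saddle's notch, on the seated spindle's mid-line, at cradle x = -50 mm. The steel saddle is 10 mm long along the slope; its notch is 14 mm wide, floor 5 mm below this point, upright walls to 3 mm above it, then lips splayed outward up to 14 mm above it.
- upper_saddle (a point): The same at the upper saddle, at cradle x = +50 mm; its lips end 10 mm above this point. It carries the keeper's pivot at cradle y = -40 mm (the robot's left) and the end-stop pin at y = +42 mm. Between the two saddles there is free room beside and 60 mm below the spindle.
- foot_stop (a point): Point on the face of the foot stop, where the spindle's lower end comes to rest, at cradle x = -130 mm. The stop is an upright plate 24 mm wide that reaches 17 mm above this point.
- keeper_knob (a point): Grip point of the black knob at the keeper's free end: a post 14 mm across that stands 31 mm up from the top of the arm, square to the slope; this point is on its axis, 12.5 mm below its top. The keeper is a flat steel arm 12 mm wide, 78 mm from pivot to knob, turning parallel to the slope with its underside 4 mm above the seated spindle.
- keeper_pivot (a point): Point on the keeper's pivot axis (parallel to the cradle's z), at the same height above the slope as the keeper_knob point: the knob moves on a circle of 78 mm radius about it.
- keeper (a joint): Angle of the keeper: 0 = closed, the arm lying across the spindle along +y of the cradle, against its end-stop pin; grows as it opens, the knob swinging up the slope (pi/2: arm along +x of the cradle) and on outward, up to 2.3. Stiff pivot: about 0.7 N at the knob moves it and it stays where it is left.
- filter_1_mid (a point): Middle of a white syringe filter, 27 mm across, 16 mm high, standing on the bench: a bystander.
- weight_1_mid (a point): Middle of a steel calibration weight, 24 mm across, 30 mm high: a bystander.
- vial_05_mid (a point): Middle of a clear vial with a white cap, 23 mm across, 48 mm high: a bystander.

How it is judged:
By the outcome, as a careful person would: the job done as asked, in the order asked, and still so for the second after the job is handed in, with the robot touching nothing.
It also fails if it takes over 59 s, if anything falls off the work surface, if the arm or the gripper's body presses on something with over 40 N, if the wrist force passes 120 N, or if a joint passes its speed limit or range.

## Working session

There is one attempt and no reset: what is moved stays moved. The work goes in short steps, Python scripts to look and compute and a tool call to move; the robot and the scene stay as the last step left them, time stands still between calls to the robot, and variables do not carry over. Pictures are saved under pics/ and viewed, and the job is handed in when it is done.

Besides the shell and the picture viewer there is one more tool, called after "Request:" in YAML: its name, and indented under it one key for each argument. drive_tool: Moves the arm, as the interface text tells. Its arguments: {"type":"object","properties":{"moves":{"type":"array","items":{"type":"number"}},"hand":{"type":"number"},"grip_force":{"type":"number"}},"required":["moves"]}

```bash
mkdir -p pics; cat > h.py <<'E'
import numpy as np,cv2
from bench import sensors,snapshot,r
def snap(n,tag):
    s=snapshot(n); cv2.imwrite(f'pics/{tag}.png',s['image'][:,:,::-1]); np.savez(f'pics/{tag}.npz',**{k:np.asarray(v) for k,v in s.items()}); return s
E
python3 - <<'E'
from h import *
for n in('scene','top'):
    s=snap(n,n+'0'); print(n,s['camera_matrix'],s['eye'],s['orientation'])
print(sensors.sense())
E
```

```text
scene [[494.81805907   0.         312.26649915]
 [  0.         494.81805907 206.62739849]
 [  0.           0.           1.        ]] [-281.45463086 -287.77288907  675.791645  ] [-120.81618756   -0.81943885  -62.33681431]
top [[363.58315736   0.         320.06485615]
 [  0.         363.58315736 199.79429807]
 [  0.           0.           1.        ]] [404.30684824 117.64801647 979.59232291] [-169.18241133    1.75374601  -91.06379359]
{'time': 0.1, 'joint_pos': array([ 6.48935885e+01,  7.51164978e+00,  8.53240263e+01,  3.38131273e-04,
        8.72603354e+01, -4.89348055e+00]), 'qd': array([-0.02561712, -0.04792061, -0.12227154, -0.01362777,  0.1503152 ,
       -0.07361887]), 'joint_efforts': array([ 2.09055339e-03, -5.70962477e+01, -5.01934326e+01, -5.08815015e-05,
        8.52504512e-03,  5.84308282e-05]), 'tool_pos': array([207.07666941, 562.60680039, 230.33080575]), 'tcp_rot': array([ -95.09501586,   89.90398793, -115.30796328]), 'ft_force': array([ 0.21585588, -0.46308637,  0.75767937]), 'wrist_torque': array([ 0.02771673, -0.01998437,  0.01169806]), 'finger_gap': 85.19669444750244}
```

View pics/scene0.png

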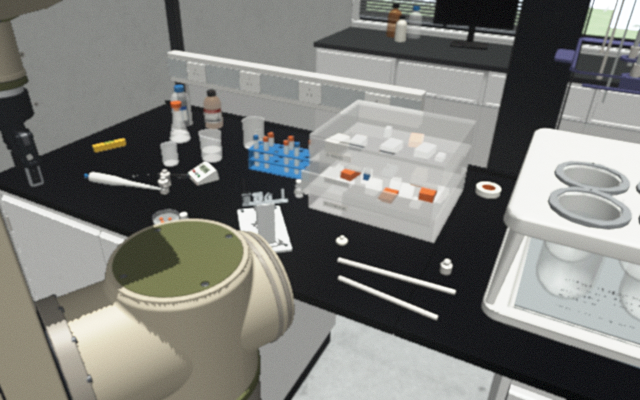

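View pics/top0.png

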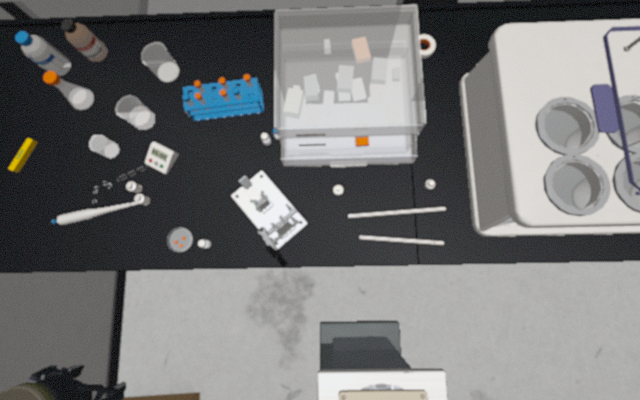

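The top view shows the stand at about (270,212), and the rods at about (397,212) and (401,240), with the upper one looking longer. I'll zoom in and measure.

```bash
cat >> h.py <<'E'
from scipy.spatial.transform import Rotation as R
def cam(s): return np.asarray(s['camera_matrix']),np.asarray(s['eye']),R.from_euler('xyz',np.asarray(s['orientation']),degrees=True).as_matrix()
def plane(s,uv,z):
    K,e,M=cam(s); uv=np.atleast_2d(uv).astype(float)
    d=(M@np.linalg.inv(K)@np.c_[uv,np.ones(len(uv))].T).T
    return e+d*((z-e[2])/d[:,2])[:,None]
def deproj(s,uv):
    K,e,M=cam(s); uv=np.atleast_2d(uv).astype(int)
    zz=np.asarray(s['z_map'])[uv[:,1],uv[:,0]]
    d=(M@np.linalg.inv(K)@np.c_[uv,np.ones(len(uv))].T).T
    return e+d*zz[:,None]
def proj(s,p):
    K,e,M=cam(s); c=(M.T@(np.atleast_2d(p)-e).T); c=K@c; return (c[:2]/c[2]).T
E
python3 - <<'E'
from h import *
for n in('scene0','top0'):
    s=np.load(f'pics/{n}.npz'); im=s['image'][:,:,::-1]
    if n=='top0':
        c=im[160:260,220:320]; cv2.imwrite('pics/topz.png',cv2.resize(c,None,fx=6,fy=6,interpolation=cv2.INTER_CUBIC))
        x0,y0,x1,y1=340,195,460,255
    else:
        c=im[170:260,225:315]; cv2.imwrite('pics/scz.png',cv2.resize(c,None,fx=6,fy=6,interpolation=cv2.INTER_CUBIC))
        x0,y0,x1,y1=325,250,470,325
    m=(im.min(2)>90).astype(np.uint8); mm=np.zeros_like(m); mm[y0:y1,x0:x1]=m[y0:y1,x0:x1]
    cs,_=cv2.findContours(mm,0,1)
    for k in cs:
        if cv2.contourArea(k)<100: continue
        p=plane(s,k[:,0],7)[:,:2]
        mu=p.mean(0);u,sv,vt=np.linalg.svd(p-mu); a=vt[0]; t=(p-mu)@a; w=(p-mu)@vt[1]
        print(n,k[:,0].mean(0),'mid',mu+a*(t.min()+t.max())/2+vt[1]*(w.min()+w.max())/2,'len',np.ptp(t),'w',np.ptp(w),'dir',np.degrees(np.arctan2(a[1],a[0])))
    # depth check
    print(deproj(s,[[400,211]] if n=='top0' else [[395,276]]))
E
```

```text
scene0 [341.5326087  320.04347826] mid [368.62818013 -23.70134453] len 80.45613055713487 w 36.95728411470802 dir -78.55840332703056
scene0 [387.74634146 297.02926829] mid [474.23112405 -69.19545259] len 223.12206862076465 w 17.820797380226615 dir -95.45844520362674
scene0 [445.925 266.375] mid [ 633.37431343 -152.61818792] len 62.047378670096435 w 26.701784398652137 dir -171.48039910334532
scene0 [396.00413223 275.19834711] mid [548.40092266 -61.2489925 ] len 263.23843688104114 w 19.63667808346105 dir -86.9258982025137
[[545.04731981 -65.67532318   7.00139066]]
top0 [401.24858757 239.75706215] mid [477.75701563 -67.9822953 ] len 226.59934203450968 w 15.666247926893991 dir -95.19800542445232
top0 [396.25373134 211.93532338] mid [552.37876116 -60.63705634] len 266.57942712332124 w 15.865949703358549 dir 93.25531193601948
[[554.10864453 -69.67489443  11.56771402]]
```

```bash
ls pics
```

```text
scene0.npz
scene0.png
scz.png
top0.npz
top0.png
topz.png
```

View pics/topz.png

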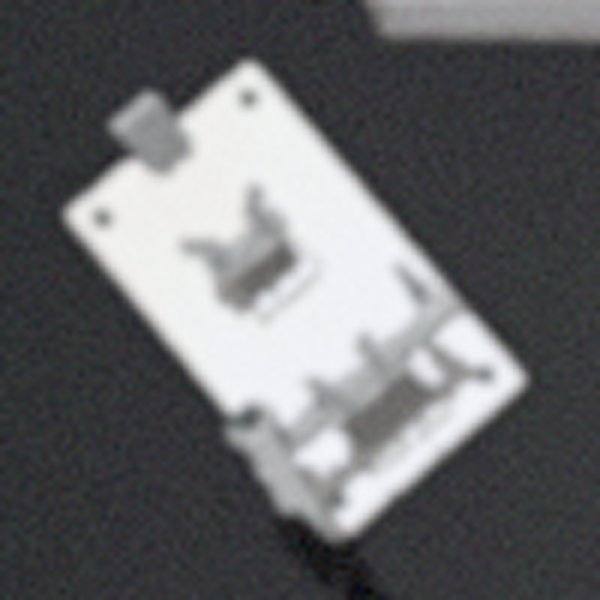

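View pics/scz.png

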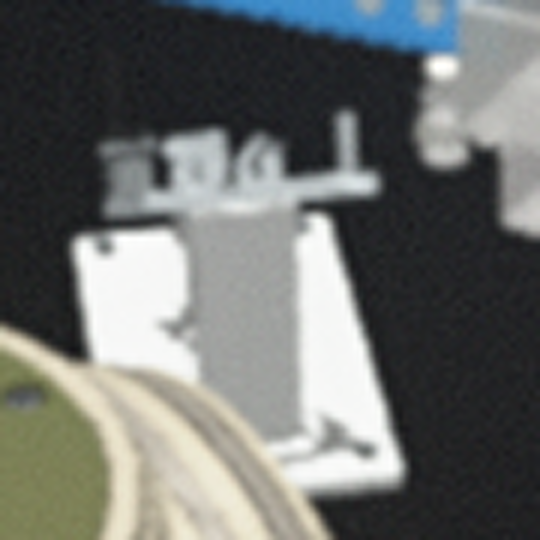

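```bash
python3 - <<'E'
from h import *
np.set_printoptions(precision=0,suppress=True,linewidth=250)
s=np.load('pics/top0.npz')
ys,xs=np.mgrid[168:262,228:310]; uv=np.c_[xs.ravel(),ys.ravel()]
p=deproj(s,uv); H=p[:,2].reshape(xs.shape)
im=s['image'][168:262,228:310]
h=np.clip(H,0,170)/170*255
cm=cv2.applyColorMap(h.astype(np.uint8),cv2.COLORMAP_JET)
out=np.hstack([cv2.resize(x,None,fx=6,fy=6,interpolation=cv2.INTER_NEAREST)[:, :400] if 0 else cv2.resize(x,(390,447),interpolation=cv2.INTER_NEAREST) for x in (np.ascontiguousarray(im[:,:,::-1]),cm)])
cv2.imwrite('pics/hm.png',out); print(out.shape)
s=np.load('pics/scene0.npz')
ys,xs=np.mgrid[175:260,230:300]; uv=np.c_[xs.ravel(),ys.ravel()]
H=deproj(s,uv)[:,2].reshape(xs.shape)
im=s['image'][175:260,230:300]
cm=cv2.applyColorMap((np.clip(H,0,170)/170*255).astype(np.uint8),cv2.COLORMAP_JET)
out=np.hstack([cv2.resize(x,(390,474),interpolation=cv2.INTER_NEAREST) for x in (np.ascontiguousarray(im[:,:,::-1]),cm)])
cv2.imwrite('pics/hm2.png',out)
E
```

```text
(447, 780, 3)
```

View pics/hm.png

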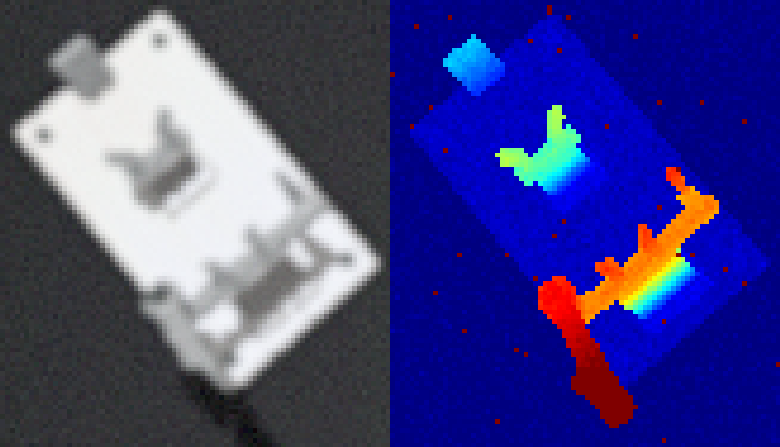

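View pics/hm2.png

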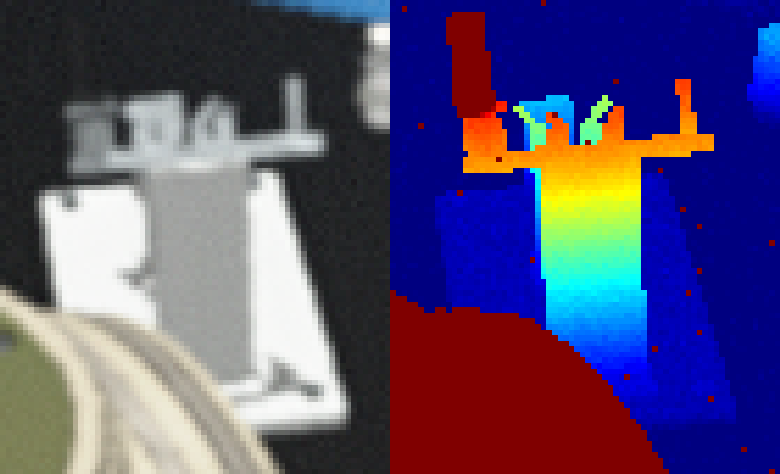

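```bash
python3 - <<'E'
from h import *
np.set_printoptions(precision=1,suppress=True,linewidth=250)
s=np.load('pics/top0.npz')
z0=deproj(s,[[u,v] for u in range(310,335) for v in range(240,255)])[:,2]; print('bench z top',np.median(z0),z0.std())
k=np.load('pics/scene0.npz'); z1=deproj(k,[[u,v] for u in range(300,320) for v in range(245,265)])[:,2]; print('bench scene',np.median(z1),z1.std())
ys,xs=np.mgrid[168:262,228:310]; uv=np.c_[xs.ravel(),ys.ravel()]
p=deproj(s,uv); H=p[:,2].reshape(xs.shape); m=((H>22)&(H<250)).astype(np.uint8)
n,l,st,c=cv2.connectedComponentsWithStats(m,connectivity=8)
for i in range(1,n):
    if st[i,4]<20: continue
    q=p[(l==i).ravel()]; print(i,st[i],q.mean(0),q.min(0),q.max(0))
E
```

```text
bench z top 0.8048467814381866 50.50901827927467
bench scene -0.6963619265065404 1.3269389265672495
1 [11  7 13 13 97] [639.  341.6  43.1] [626.4 328.8  24.4] [653.7 355.9  57.2]
2 [ 22  22  21  19 175] [579.8 292.9  71. ] [565.3 277.   22.3] [603.7 316.5  95. ]
3 [ 31  35  38  55 586] [497.3 241.8 137.1] [432.7 198.5  22.6] [559.5 284.  213.5]
```

```bash
cat >> h.py <<'E'
def Rc(psi):
    c,s_=np.cos(psi),np.sin(psi); a=np.radians(30)
    x=np.array([c*np.cos(a),s_*np.cos(a),np.sin(a)]); y=np.array([s_,-c,0])*1.0
    y=np.cross([0,0,1],x); y/=np.linalg.norm(y); return np.c_[x,y,np.cross(x,y)]
E
python3 - <<'E'
from h import *
np.set_printoptions(precision=1,suppress=True,linewidth=250)
s=np.load('pics/top0.npz'); k=np.load('pics/scene0.npz')
def cloud(s,x0,y0,x1,y1):
    ys,xs=np.mgrid[y0:y1,x0:x1]; uv=np.c_[xs.ravel(),ys.ravel()]; p=deproj(s,uv); return p[(p[:,2]>22)&(p[:,2]<215)]
P=cloud(s,228,168,310,262); P[:,2]-=.8; Q=cloud(k,235,176,295,258)
# initial
foot=P[(P[:,0]>620)]; psi=np.radians(-139); O=np.array([530,265,105.])
M=Rc(psi)
# iterate: symmetric y
for it in range(15):
    C=(P-O)@M
    ft=C[(C[:,0]<-115)&(C[:,2]<40)]
    ls=C[(C[:,0]>-65)&(C[:,0]<-35)&(abs(C[:,1])<30)&(C[:,2]>-25)]
    us=C[(C[:,0]>35)&(C[:,0]<65)&(abs(C[:,1])<22)&(C[:,2]>-30)&(C[:,2]<14)]
    mid=lambda a:np.percentile(a,[3,97]).mean()
    yf,yl,yu=mid(ft[:,1]),mid(ls[:,1]),mid(us[:,1])
    xs=[-130,-50,50]; 
    b,a=np.polyfit(xs,[yf,yl,yu],1)
    psi+=b/np.cos(np.radians(30)); 
    dx=(np.percentile(ls[:,0],[5,95]).mean()+50+np.percentile(us[:,0],[5,95]).mean()-50)/2
    O[:2]+=(M[:,1]*a+M[:,0]/np.cos(np.radians(30))*dx*0.5)[:2]
    M=Rc(psi)
print(np.degrees(psi),O,yf,yl,yu)
for nm,q in(('foot',ft),('low',ls),('up',us)): print(nm,len(q),np.percentile(q,[2,10,50,90,98],axis=0))
C=(P-O)@M; D=(Q-O)@M
a=(np.stack([C[:,0]*2.0+340,C[:,1]*2.0+150],1)).astype(int)
img=np.full((300,700,3),255,np.uint8); img2=img.copy()
for c,im in((C,img),(D,img2)):
    for t in c:
        v=(int(t[0]*2.3+330),int(t[1]*2.3+150)); col=cv2.applyColorMap(np.uint8([[np.clip((t[2]+40)*2.6,0,255)]]),cv2.COLORMAP_JET)[0,0].tolist(); cv2.circle(im,v,2,col,-1)
    for x in(-130,-55,-45,45,55): cv2.line(im,(int(x*2.3+330),0),(int(x*2.3+330),300),(0,0,0),1)
    cv2.line(im,(0,150),(700,150),(0,0,0),1)
cv2.imwrite('pics/cr.png',np.vstack([img,img2]))
np.savez('pics/fit.npz',O=O,psi=psi)
E
```

```text
-141.06463850098453 [549.  268.6 105. ] -0.3024516691098569 0.5444130052364571 -0.24196133660033503
foot 97 [[-136.2  -11.7  -14.8]
 [-133.8   -9.7  -11.4]
 [-131.7   -0.2    3.9]
 [-129.7    9.3   16.7]
 [-128.6   11.2   19. ]]
low 137 [[-56.2 -18.7 -22.8]
 [-53.5 -16.  -14.3]
 [-47.5   0.   -3.6]
 [-45.   16.2  11.9]
 [-44.3  19.7  14.2]]
up 154 [[ 44.9 -20.2 -29.6]
 [ 45.8 -15.4 -20.8]
 [ 52.5  -0.1  -5. ]
 [ 54.6  16.7   7.4]
 [ 55.2  20.1  10. ]]
```

View pics/cr.png

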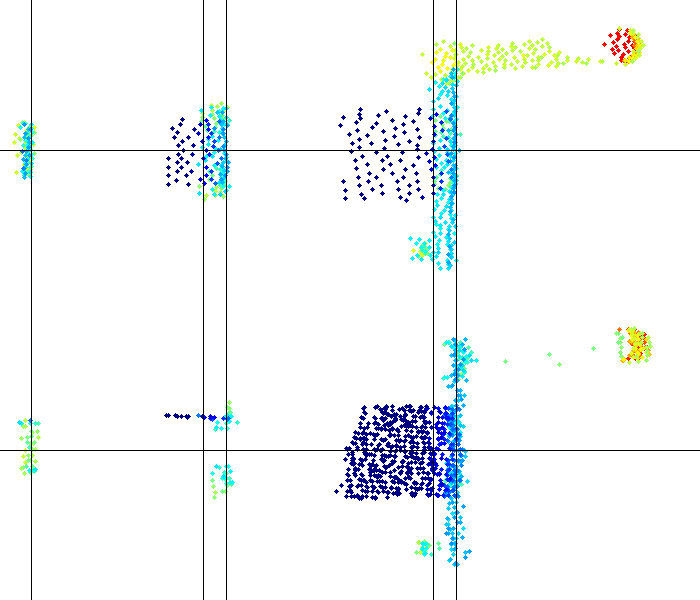

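The clouds line up with the stated cradle geometry: saddles at ±50 and the foot at -130, with lateral residuals of 0.5 mm or less. Next I'll measure the knob, the pin, the box height, and the tool axes.

```bash
python3 - <<'E'
from h import *
np.set_printoptions(precision=2,suppress=True,linewidth=250)
s=np.load('pics/top0.npz'); k=np.load('pics/scene0.npz'); f=np.load('pics/fit.npz'); O=f['O'];M=Rc(f['psi'])
def cloud(s,x0,y0,x1,y1):
    ys,xs=np.mgrid[y0:y1,x0:x1]; uv=np.c_[xs.ravel(),ys.ravel()]; p=deproj(s,uv); return p[(p[:,2]>22)&(p[:,2]<235)]
for n,P in(('top',cloud(s,228,168,310,262)),('scene',cloud(k,235,176,295,258))):
    C=(P-O)@M
    for nm,sel in(('knob',(C[:,0]>110)),('knobtop',(C[:,0]>110)&(C[:,2]>36)),('pin',(C[:,0]<44)&(C[:,0]>25)&(C[:,1]>34)),('hub',(C[:,0]<58)&(C[:,0]>40)&(C[:,1]<-34)),('foot',C[:,0]<-110),('arm',(C[:,0]>65)&(C[:,0]<105)&(C[:,1]<-30)&(C[:,2]>0))):
        q=C[sel]
        if len(q)>2: print(n,nm,len(q),'min',np.percentile(q,3,axis=0),'med',np.median(q,axis=0),'max',np.percentile(q,97,axis=0))
B=cloud(s,270,0,430,168); B=B[B[:,2]>60]; 
print('box',np.percentile(B,[1,5,50,95,99],axis=0))
hi=B[B[:,2]>150]; print('hi',np.percentile(hi,[1,5,50,95,99],axis=0))
t=sensors.sense(); T=R.from_euler('xyz',t['tcp_rot'],degrees=True).as_matrix(); print('tool axes cols',T)
print('M',M)
E
```

```text
top knob 103 min [118.13 -52.05  14.55] med [132.08 -44.05  34.07] max [135.58 -38.05  49.08]
top knobtop 45 min [122.7  -51.5   38.66] med [130.61 -45.01  46.47] max [134.28 -38.7   49.31]
top pin 28 min [35.92 38.92 -3.58] med [40.74 43.14  7.13] max [43.61 47.33 20.94]
top hub 33 min [ 44.87 -46.46  -3.42] med [ 53.46 -39.95  19.38] max [ 57.48 -34.8   22.42]
top foot 97 min [-135.36  -11.55  -12.2 ] med [-131.27   -0.23    4.55] max [-128.28   10.94   19.51]
top arm 69 min [ 67.09 -46.71  14.05] med [ 84.49 -40.37  16.38] max [101.92 -34.97  18.55]
scene knob 130 min [125.97 -52.31  10.  ] med [133.2  -46.01  26.65] max [138.45 -38.94  44.74]
scene knobtop 34 min [129.81 -52.28  36.71] med [134.28 -46.14  40.85] max [137.33 -39.83  45.21]
scene pin 24 min [38.28 39.98 -4.44] med [41.2  42.62  5.79] max [43.32 45.28 16.04]
scene hub 47 min [ 50.95 -47.3  -12.94] med [ 55.18 -41.87  -3.98] max [ 57.84 -34.56   7.21]
scene foot 44 min [-134.24  -12.45   -5.59] med [-130.14   -0.33   10.5 ] max [-126.91    9.81   16.13]
scene arm 3 min [ 77.62 -41.14   8.64] med [ 95.41 -38.34   8.68] max [ 99.35 -37.24  10.24]
box [[ 668.18  -96.78   74.31]
 [ 671.9   -84.77   76.34]
 [ 817.25   67.14  210.37]
 [ 999.19  221.1   212.9 ]
 [1016.42  234.7   213.83]]
hi [[ 714.65  -97.4   163.97]
 [ 719.13  -83.98  189.08]
 [ 850.67   67.87  210.77]
 [1002.85  221.12  213.03]
 [1017.11  235.    213.9 ]]
tool axes cols [[-0.    0.35  0.94]
 [-0.    0.94 -0.35]
 [-1.   -0.   -0.  ]]
M [[-0.67  0.63  0.39]
 [-0.54 -0.78  0.31]
 [ 0.5   0.    0.87]]
```

```bash
cat >> h.py <<'E'
def axes(x,z):
    x=np.array(x,float);x/=np.linalg.norm(x); z=np.array(z,float); z-=x*(x@z); z/=np.linalg.norm(z); return np.c_[x,np.cross(z,x),z]
def Tnow():
    t=sensors.sense(); return t,np.array(t['tool_pos']),R.from_euler('xyz',t['tcp_rot'],degrees=True).as_matrix()
def go(p,M=None):
    t,q,T=Tnow(); np.set_printoptions(precision=2,suppress=True)
    print('t',t['time'],'tcp',q,'J',np.array(t['joint_pos']),'F',np.array(t['ft_force']),'gap',t['finger_gap'])
    print('shift cm (tool now)',T.T@(np.array(p)-q)/10)
    if M is not None:
        print('rotvec deg',np.degrees(R.from_matrix(T.T@M).as_rotvec()),' shift if rot first',M.T@(np.array(p)-q)/10)
def az(d): return np.array([np.cos(np.radians(d)),np.sin(np.radians(d)),0])
E
python3 -c "
from h import *
go([550.4,-61,300],axes([0,0,-1],az(-86.8)))"
```

```text
t 0.1 tcp [207.08 562.61 230.33] J [64.89  7.51 85.32  0.   87.26 -4.89] F [ 0.22 -0.46  0.76] gap 85.19669444750244
shift cm (tool now) [ -6.9  -46.67  53.76]
rotvec deg [66.59  0.05  0.09]  shift if rot first [-6.97 30.8  64.18]
```

Request:
drive_tool:
  moves: [-3.45,0,0,0,0,0,-3.45,0,0,0,0,0,0,-2.59,2.99,0,0,0,0,-2.59,2.99,0,0,0,0,-2.59,2.99,0,0,0,0,-2.59,2.99,0,0,0,0,-2.59,2.99,0,0,0,0,-2.59,2.99,0,0,0,0,-2.59,2.99,0,0,0,0,-2.59,2.99,0,0,0,0,-2.59,2.99,0,0,0,0,-2.59,2.99,0,0,0,0,-2.59,2.99,0,0,0,0,-2.59,2.99,0,0,0,0,-2.59,2.99,0,0,0,0,-2.59,2.99,0,0,0,0,-2.59,2.99,0,0,0,0,-2.59,2.99,0,0,0,0,-2.59,2.99,0,0,0,0,-2.6,2.99,0,0,0]
  hand: 4

```text
time: 1.77
tool_pos: [551.6, -62.5, 299.8]
tcp_rot: [179.5, 90.0, 159.3]
ft_force: [1.0, 0.6, 0.6]
finger_gap: 39.7
```

Request:
drive_tool:
  moves: [0,0,0,6.7,0,0,0,0,0,6.7,0,0,0,0,0,6.7,0,0,0,0,0,6.7,0,0,0,0,0,6.7,0,0,0,0,0,6.7,0,0,0,0,0,6.7,0,0,0,0,0,6.6,0,0,0,0,0,6.6,0,0,0,0,0,6.5,0,0]

```text
time: 2.6
tool_pos: [551.0, -60.4, 299.7]
tcp_rot: [-103.2, 89.9, 169.7]
ft_force: [0.3, 0.2, -0.1]
finger_gap: 40.3
```

```bash
python3 -c "
from h import *
go([550.4,-61,60],axes([0,0,-1],az(-86.8)))"
```

```text
t 2.6 tcp [550.97 -60.44 299.71] J [-11.56  -0.63  86.61  -0.    94.08 -14.42] F [ 0.34  0.18 -0.07] gap 40.29357615171201
shift cm (tool now) [23.97 -0.04  0.06]
rotvec deg [-0.34 -0.01  0.06]  shift if rot first [23.97 -0.06  0.05]
```

Request:
drive_tool:
  moves: [4,0,0,0,0,0,4,0,0,0,0,0,4,0,0,0,0,0,4,0,0,0,0,0,4,0,0,0,0,0,4,0,0,0,0,0,0,0,0,0,0,0]

```text
time: 3.18
tool_pos: [544.0, -59.0, 50.6]
tcp_rot: [-104.8, 89.1, 168.4]
ft_force: [-1.6, 0.2, -2.0]
finger_gap: 39.9
```

```bash
python3 - <<'E'
from h import *
a=snap('scene','s1');b=snap('top','t1')
c=a['image'][200:330,310:480,::-1]; d=b['image'][170:260,340:460,::-1]
cv2.imwrite('pics/z1.png',np.vstack([cv2.resize(c,(540,413)),cv2.resize(d,(540,405))])[:800][: ,:])
cv2.imwrite('pics/z1.png',np.hstack([cv2.resize(c,(400,306)),cv2.resize(d,(400,306))]))
go([550.4,-61,2])
E
```

```text
t 3.2833 tcp [549.42 -60.13  58.91] J [-11.56   9.2  102.14  -0.    68.94 -14.75] F [0.32 0.68 0.64] gap 40.306350704605826
shift cm (tool now) [5.69 0.12 0.1 ]
```

View pics/z1.png

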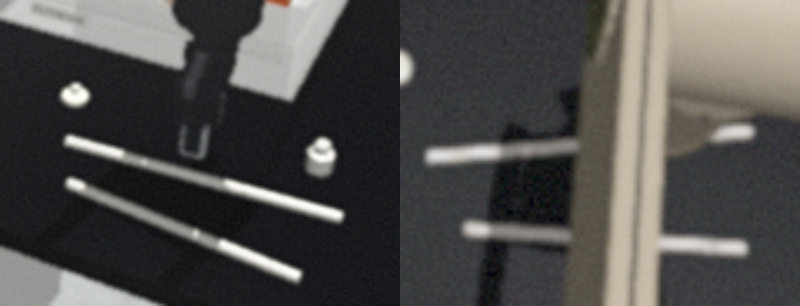

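Request:
drive_tool:
  moves: [0.9,0.1,0,0,0,0,0.9,0,0,0,0,0,0.9,0,0,0,0,0,0.9,0,0,0,0,0,0.8,0,0,0,0,0,0.5,0,0,0,0,0,0.3,0,0,0,0,0,0.2,0,0,0,0,0,0.2,0,0,0,0,0,0,0,0,0,0,0,0,0,0,0,0,0,0,0,0,0,0,0]

```text
time: 4.28
tool_pos: [552.6, -60.5, 4.7]
tcp_rot: [73.9, 90.0, -12.9]
ft_force: [-0.8, 0.5, -0.3]
finger_gap: 40.0
```

Request:
drive_tool:
  moves: [0,0,0,0,0,0,0,0,0,0,0,0,0,0,0,0,0,0,0,0,0,0,0,0]

```text
time: 4.62
tool_pos: [552.3, -60.4, 4.4]
tcp_rot: [69.0, 90.0, -17.8]
ft_force: [-0.2, 0.7, -0.7]
finger_gap: 39.7
```

Request:
drive_tool:
  moves: [0.1,-0.2,0,0,0,0,0.1,0,0,0,0,0,0,0,0,0,0,0,0,0,0,0,0,0]

```text
time: 4.95
tool_pos: [550.0, -60.5, 2.1]
tcp_rot: [-107.3, 90.0, 165.9]
ft_force: [-0.5, -0.1, 0.0]
finger_gap: 40.1
```

Request:
drive_tool:
  moves: [0,0,0,0,0,0,0,0,0,0,0,0,0,0,0,0,0,0,0,0,0,0,0,0,0,0,0,0,0,0,0,0,0,0,0,0]
  hand: 0.6
  grip_force: 50

```text
time: 5.45
tool_pos: [550.4, -60.6, 2.5]
tcp_rot: [79.8, 90.0, -7.0]
ft_force: [-0.4, 0.6, 2.6]
finger_gap: 7.8
```

Request:
drive_tool:
  moves: [0,0,0,0,0,0,0,0,0,0,0,0]

```text
time: 5.62
tool_pos: [550.5, -60.6, 2.5]
tcp_rot: [76.5, 90.0, -10.3]
ft_force: [-0.4, 0.6, 3.0]
finger_gap: 7.7
```

```bash
python3 - <<'E'
from h import *
a=snap('scene','s2');b=snap('top','t2')
c=a['image'][230:330,320:470,::-1]
cv2.imwrite('pics/z2.png',cv2.resize(c,(780,520),interpolation=cv2.INTER_CUBIC))
print(sensors.sense()['finger_gap'],sensors.sense()['ft_force'])
E
```

```text
7.754870336723665 [-0.77478796  0.07146178  3.6390375 ]
```

View pics/z2.png

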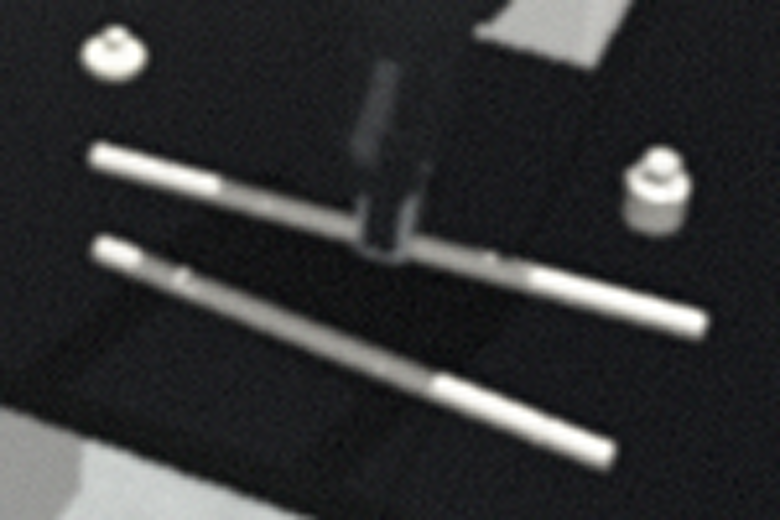

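Request:
drive_tool:
  moves: [-0.3,0,0,0,0,0,-0.7,0,0,0,0,0,-1,0,0,0,0,0,-1,0,0,0,0,0,-1,0,0,0,0,0,-1,0,0,0,0,0,0,0,0,0,0,0,0,0,0,0,0,0]
  grip_force: 80

```text
time: 6.38
tool_pos: [551.2, -60.7, 53.6]
tcp_rot: [74.5, 89.9, -12.3]
ft_force: [-0.4, -0.7, -1.5]
finger_gap: 7.5
```

```bash
python3 - <<'E'
from h import *
a=snap('scene','s3');b=snap('top','t3')
c=a['image'][210:330,310:470,::-1]
cv2.imwrite('pics/z3.png',cv2.resize(c,(780,585),interpolation=cv2.INTER_CUBIC))
f=np.load('pics/fit.npz'); print(np.degrees(f['psi']))
go([548,268,300],axes([0,0,-1],az(-141)))
E
```

```text
-141.06463850098453
t 6.4833 tcp [549.97 -60.5   52.03] J [-11.59   9.58 102.51   0.    67.93 -14.77] F [ 0.58 -0.08 -2.07] gap 7.176662727067107
shift cm (tool now) [-24.79   1.62 -32.81]
rotvec deg [54.18  0.    0.02]  shift if rot first [-24.8  -25.65 -20.52]
```

View pics/z3.png

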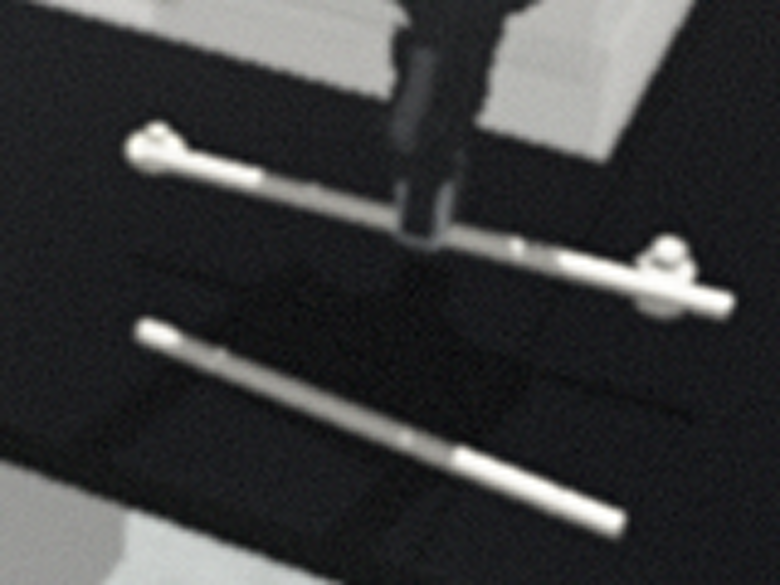

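Request:
drive_tool:
  moves: [-1.5,0,0,0,0,0,-3,0,0,0,0,0,-3.5,0,0,0,0,0,-3.5,0,0,0,0,0,-3.5,0,0,0,0,0,-3.5,0,0,0,0,0,-3.5,0,0,0,0,0,-2,0,0,0,0,0,-0.8,0,0,0,0,0,0,0,0,4,0,0,0,0,0,6,0,0,0,0,0,6.2,0,0,0,0,0,6.2,0,0,0,0,0,6.2,0,0,0,0,0,6.2,0,0,0,0,0,6.2,0,0,0,0,0,6.2,0,0,0,0,0,4,0,0,0,0,0,3,0,0]

```text
time: 8.07
tool_pos: [549.5, -60.4, 297.7]
tcp_rot: [-50.0, 89.8, 168.8]
ft_force: [-0.8, -1.1, -1.6]
finger_gap: 7.3
```

```bash
python3 - <<'E'
from h import *
go([548,268,300],axes([0,0,-1],az(-141)))
E
```

```text
t 8.0667 tcp [549.46 -60.39 297.67] J [-11.59  -0.7   86.89  -0.    94.02  39.66] F [-0.77 -1.14 -1.63] gap 7.337138298385832
shift cm (tool now) [ -0.21 -25.7  -20.44]
rotvec deg [-0.24  0.14  0.17]  shift if rot first [ -0.23 -25.61 -20.55]
```

Request:
drive_tool:
  moves: [0,-1.17,-0.94,0,0,0,0,-2.34,-1.88,0,0,0,0,-3.04,-2.44,0,0,0,0,-3.04,-2.44,0,0,0,0,-3.04,-2.44,0,0,0,0,-3.04,-2.44,0,0,0,0,-3.04,-2.44,0,0,0,0,-3.04,-2.44,0,0,0,0,-2.34,-1.88,0,0,0,0,-1.17,-0.94,0,0,0,0,-0.34,-0.22,0,0,0,0,0,0,0,0,0,0,0,0,0,0,0]

```text
time: 9.15
tool_pos: [548.4, 266.3, 299.2]
tcp_rot: [2.3, 89.9, -138.7]
ft_force: [0.2, 0.5, -1.1]
finger_gap: 7.2
```

```bash
python3 - <<'E'
from h import *
O=np.array([548,268,105.]); M=Rc(np.radians(-141)); T=axes(-M[:,2],M[:,0]); print(T)
go(O+M@[0,0,100],T)
E
```

```text
[[-0.38857298  0.62932039 -0.67302815]
 [-0.3146602  -0.77714596 -0.54500745]
 [-0.8660254   0.          0.5       ]]
t 9.15 tcp [548.42 266.29 299.15] J [21.11  8.06 77.61 -0.04 94.44 72.14] F [ 0.2   0.49 -1.13] gap 7.153817635546884
shift cm (tool now) [10.74 -0.16 -5.1 ]
rotvec deg [ -0.04 -29.88   0.  ]  shift if rot first [ 6.78 -0.16 -9.77]
```

Request:
drive_tool:
  moves: [0,0,0,0,-4,0,0,0,0,0,-6,0,0,0,0,0,-6,0,0,0,0,0,-6,0,0,0,0,0,-5,0,0,0,0,0,-3,0,1,0,-1.4,0,0,0,2,0,-2.8,0,0,0,2,-0.1,-2.8,0,0,0,1,-0.1,-1.9,0,0,0,0.5,0,-0.9,0,0,0,0,0,0,0,0,0,0,0,0,0,0,0]

```text
time: 10.23
tool_pos: [588.3, 301.0, 195.3]
tcp_rot: [0.0, 60.0, -141.1]
ft_force: [0.7, -0.2, -1.0]
finger_gap: 7.5
```

```bash
python3 - <<'E'
from h import *
a=snap('scene','s4');b=snap('top','t4')
c=a['image'][100:270,190:350,::-1]; d=b['image'][150:270,210:330,::-1]
cv2.imwrite('pics/z4.png',np.hstack([cv2.resize(c,(395,420),interpolation=cv2.INTER_CUBIC),cv2.resize(d,(405,420),interpolation=cv2.INTER_CUBIC)]))
O=np.array([548,268,105.]); M=Rc(np.radians(-141)); T=axes(-M[:,2],M[:,0])
t,q,Tn=Tnow(); print('cradle tcp',(q-O)@M)
go(O+M@[0,0,40],T)
E
```

```text
cradle tcp [  0.5654688   -0.46729956 106.63282135]
t 10.3333 tcp [588.76 301.61 197.63] J [ 26.18  50.    37.88  -7.41 121.06  75.06] F [ 0.07  0.28 -0.65] gap 7.214210394064437
shift cm (tool now) [ 6.66  0.04 -0.03]
rotvec deg [-0.08 -0.22 -0.02]  shift if rot first [ 6.66  0.05 -0.06]
```

View pics/z4.png

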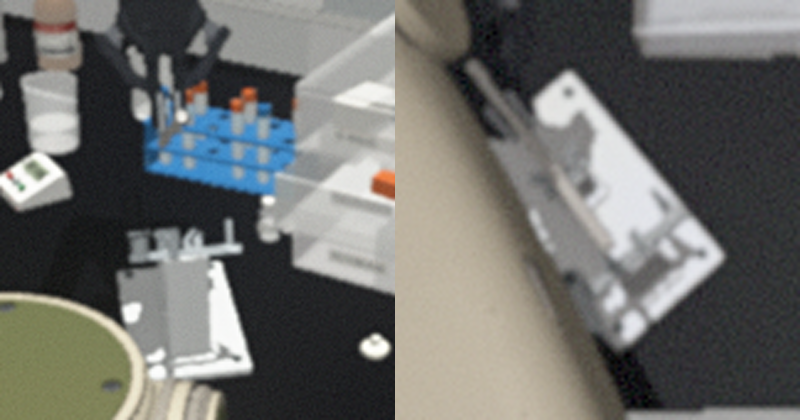

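Request:
drive_tool:
  moves: [1,0,0,0,0,0,2,0,0.2,0,0,0,2,0,0.2,0,0,0,1.4,0.05,0.2,0,0,0,0.8,0,0,0,0,0,0.4,0,0,0,0,0,0,0,0,0,0,0,0,0,0,0,0,0,0,0,0,0,0,0]

```text
time: 11.08
tool_pos: [555.6, 274.9, 133.6]
tcp_rot: [0.1, 60.1, -141.0]
ft_force: [1.1, -0.5, -1.8]
finger_gap: 7.0
```

```bash
python3 - <<'E'
from h import *
a=snap('scene','s5');b=snap('top','t5')
c=a['image'][160:250,230:310,::-1]; d=b['image'][160:265,225:310,::-1]
cv2.imwrite('pics/z5.png',np.hstack([cv2.resize(c,(400,450),interpolation=cv2.INTER_CUBIC),cv2.resize(d,(364,450),interpolation=cv2.INTER_CUBIC)]))
O=np.array([548,268,105.]); M=Rc(np.radians(-141)); T=axes(-M[:,2],M[:,0])
t,q,Tn=Tnow(); print('cradle tcp',(q-O)@M)
go(O+M@[0,0,40],T)
E
```

```text
cradle tcp [ 5.33301914 -0.61044225 29.37473576]
t 11.1833 tcp [555.44 274.81 133.11] J [ 25.52  43.94  53.69  -7.19 111.42  75.64] F [-0.11  0.84 -2.14] gap 7.025959805477634
shift cm (tool now) [-1.06  0.06 -0.54]
rotvec deg [-0.02 -0.1  -0.02]  shift if rot first [-1.06  0.06 -0.53]
```

View pics/z5.png

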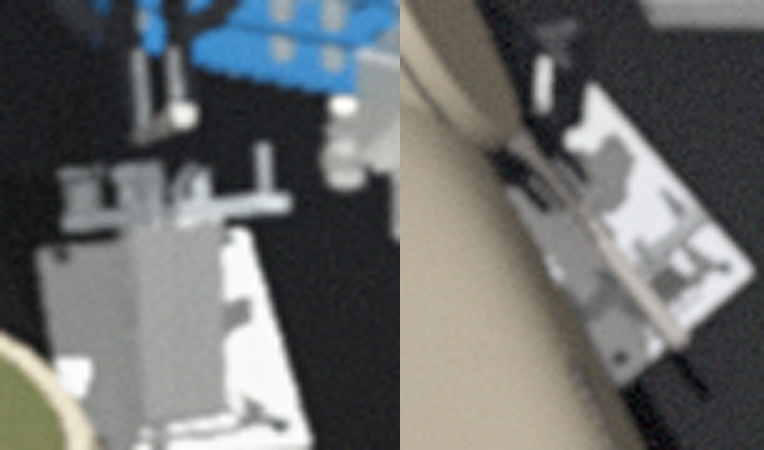

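```bash
python3 - <<'E'
from h import *
np.set_printoptions(precision=1,suppress=True,linewidth=200)
M=Rc(np.radians(-141.06)); O=np.array([549.,268.6,105])
def cl(s,x0,y0,x1,y1):
    ys,xs=np.mgrid[y0:y1,x0:x1]; uv=np.c_[xs.ravel(),ys.ravel()]; return (deproj(s,uv)-O)@M
s=np.load('pics/top0.npz'); 
for n,box in(('t5',(255,180,300,250)),('s5',(235,170,300,215))):
    C=cl(np.load(f'pics/{n}.npz'),*box)
    q=C[(C[:,2]>22)&(C[:,2]<52)&(abs(C[:,1])<14)&(C[:,0]>-140)&(C[:,0]<150)]
    print(n,len(q))
    for lo in range(-140,150,15):
        w=q[(q[:,0]>=lo)&(q[:,0]<lo+15)]
        if len(w)>3: print(lo,len(w),np.median(w,0),w[:,1].min(),w[:,1].max(),w[:,0].max())
# scene reference lateral positions of saddles
C=cl(np.load('pics/scene0.npz'),235,176,295,258)
f=lambda a:np.percentile(a,[3,97])
ls=C[(C[:,0]>-65)&(C[:,0]<-35)&(C[:,2]>-5)&(abs(C[:,1])<30)]; us=C[(C[:,0]>35)&(C[:,0]<65)&(C[:,2]<14)&(C[:,2]>-30)&(abs(C[:,1])<22)];ft=C[(C[:,0]<-115)&(C[:,2]<40)]
for w in(ls,us,ft): print(len(w),f(w[:,0]),f(w[:,1]),f(w[:,2]))
E
```

```text
t5 279
-35 12 [-26.6  -0.2  36.1] -3.183268987556746 3.2338934051984247 -21.159368652744917
-20 12 [-12.2   0.5  36.9] -2.6702419960404953 3.0343465923518327 -5.119183075528378
-5 13 [ 1.5  0.9 36.7] -2.442663002190643 4.032889334064132 9.3697602960144
10 70 [16.5 -0.4 39.6] -13.967700393341133 13.882986108287378 24.805994682933086
25 20 [32.2  1.6 36. ] -3.4863527849990654 5.841392669570026 39.52496828186761
40 18 [48.2  0.9 35.9] -3.171749064271912 5.598999035075671 54.583569346931114
55 21 [62.6  1.8 36. ] -3.497240003322278 5.683330509814781 69.20548810086305
70 20 [78.1  1.3 35.7] -3.044102057618615 5.658391857062811 83.47418636167616
85 22 [92.6  1.5 35.8] -3.284249054933339 5.662438213510783 99.25854539788276
100 23 [107.    1.1  36. ] -3.4558530343502363 5.1471793732654 113.41632683453275
115 24 [122.5   1.3  35.8] -3.2800451116168317 5.69865016892799 129.8409438806049
130 21 [134.8   1.2  35.4] -3.551254984759685 5.720772964483594 137.44523936929093
s5 126
-5 7 [ 4.6 -8.3 32.9] -11.97641023266095 4.384107324444457 9.748117794957755
10 76 [15.9 -4.4 43.4] -13.964222467407891 13.76669748983418 23.348807171067833
40 4 [47.6 -3.1 27.4] -4.184631375271942 1.5890959325937106 53.79753290072172
85 4 [94.  -3.4 29.8] -3.9767141884975823 -2.685207897362613 99.97822189207659
115 5 [126.8  -3.6  27.9] -3.957119494490325 -0.23971693229829377 127.39487802838006
130 16 [136.5   0.5  30.1] -3.0218567848762343 3.7806812784813437 139.28902734673454
41 [-51.1 -42.6] [-18.3  18.4] [-3.6 11.4]
244 [46.3 57.5] [-18.2  19.8] [-28.9   4.5]
1322 [-277.2 -119.2] [-58.5 103.2] [-49.7  37.5]
```

Request:
drive_tool:
  moves: [0.4,-0.03,0,0,0,0,0.6,-0.03,0,0,0,0,0.5,0,0,0,0,0,0.4,0,0,0,0,0,0.3,0,0,0,0,0,0,0,0,0,0,0,0,0,0,0,0,0]

```text
time: 11.77
tool_pos: [545.5, 267.7, 112.9]
tcp_rot: [-0.0, 60.0, -141.0]
ft_force: [-0.2, 0.6, -0.8]
finger_gap: 7.1
```

Request:
drive_tool:
  moves: [0.2,0,0,0,0,0,0.2,0,0,0,0,0,0.2,0,0,0,0,0,0.2,0,0,0,0,0,0,0,0,0,0,0,0,0,0,0,0,0]

```text
time: 12.27
tool_pos: [542.9, 265.6, 106.7]
tcp_rot: [0.0, 60.1, -141.0]
ft_force: [0.8, 0.9, 1.5]
finger_gap: 7.4
```

```bash
python3 - <<'E'
from h import *
a=snap('scene','s6');b=snap('top','t6')
c=a['image'][160:250,230:310,::-1]; d=b['image'][160:265,225:310,::-1]
cv2.imwrite('pics/z6.png',np.hstack([cv2.resize(c,(400,450),interpolation=cv2.INTER_CUBIC),cv2.resize(d,(364,450),interpolation=cv2.INTER_CUBIC)]))
O=np.array([548,268,105.]); M=Rc(np.radians(-141)); T=axes(-M[:,2],M[:,0])
t,q,Tn=Tnow(); print('cradle tcp',(q-O)@M, 'F cradle',np.array(t['ft_force'])@M)
go(O+M@[5,-.6,-2.5],T)
E
```

```text
cradle tcp [ 5.57794368 -1.27963691 -1.27808143] F cradle [ 0.03133837 -0.54248764  3.54188674]
t 12.3667 tcp [542.94 265.55 106.68] J [ 25.3   42.64  58.44  -7.15 108.02  75.87] F [1.01 1.52 3.08] gap 7.3635920295796735
shift cm (tool now) [ 0.12  0.07 -0.06]
rotvec deg [-0.02 -0.05 -0.01]  shift if rot first [ 0.12  0.07 -0.06]
```

View pics/z6.png

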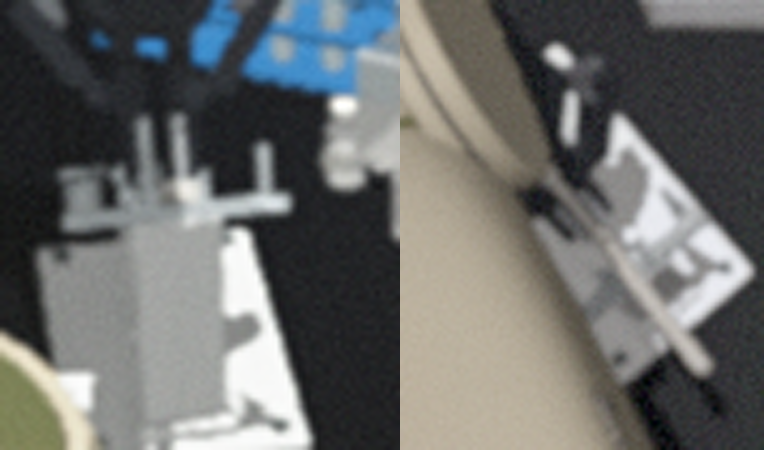

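Request:
drive_tool:
  moves: [0,0,-0.15,0,0,0,0,0,-0.15,0,0,0,0,0,-0.1,0,0,0,0,0,0,0,0,0]

```text
time: 12.7
tool_pos: [545.6, 267.6, 104.7]
tcp_rot: [0.0, 60.0, -141.0]
ft_force: [0.3, -0.3, 5.1]
finger_gap: 7.3
```

Request:
drive_tool:
  moves: [0,0,-0.1,0,0,0,0,0,-0.1,0,0,0,0,0,0,0,0,0]

```text
time: 12.95
tool_pos: [547.0, 268.7, 103.7]
tcp_rot: [0.0, 60.0, -141.0]
ft_force: [-0.1, 1.1, 5.6]
finger_gap: 7.7
```

```bash
cat > st.py <<'E'
from h import *
np.set_printoptions(precision=2,suppress=True)
O=np.array([548,268,105.]); M=Rc(np.radians(-141))
t,q,Tn=Tnow(); print('t',t['time'],'cradle tcp',(q-O)@M, 'F cradle',np.array(t['ft_force'])@M,'gap',t['finger_gap'],'tool axes in cradle',M.T@Tn)
E
python3 st.py
```

```text
t 12.95 cradle tcp [-0.36 -1.19 -1.32] F cradle [ 2.27 -0.93  5.14] gap 7.711026659161078 tool axes in cradle [[-0.  0.  1.]
 [ 0.  1. -0.]
 [-1.  0. -0.]]
```

Request:
drive_tool:
  moves: [0,0,-0.1,0,0,0,0,0,0,0,0,0]

```text
time: 13.12
tool_pos: [547.7, 269.3, 103.2]
tcp_rot: [0.0, 60.0, -141.0]
ft_force: [0.0, 0.5, 4.8]
finger_gap: 6.6
```

```bash
python3 st.py
```

```text
t 13.1167 cradle tcp [-1.36 -1.19 -1.28] F cradle [ 2.14 -0.34  4.35] gap 6.644720491754503 tool axes in cradle [[-0.  0.  1.]
 [ 0.  1. -0.]
 [-1.  0. -0.]]
```

Request:
drive_tool:
  moves: [0,0,-0.1,0,0,0,0,0,0,0,0,0]

```text
time: 13.28
tool_pos: [547.9, 269.4, 103.0]
tcp_rot: [0.0, 59.9, -141.0]
ft_force: [-2.4, -3.0, 8.8]
finger_gap: 7.4
```

```bash
python3 st.py
```

```text
t 13.2833 cradle tcp [-1.66 -1.2  -1.3 ] F cradle [7.7  0.83 5.73] gap 7.405945599770388 tool axes in cradle [[ 0.  0.  1.]
 [-0.  1. -0.]
 [-1. -0.  0.]]
```

Request:
drive_tool:
  moves: [0,0,0,0,0,0,0,0,0,0,0,0,0,0,0,0,0,0,0,0,0,0,0,0,0,0,0,0,0,0]
  hand: 2.6

```text
time: 13.7
tool_pos: [547.9, 269.7, 101.8]
tcp_rot: [-0.0, 60.0, -141.0]
ft_force: [0.1, 0.2, 0.3]
finger_gap: 26.1
```

```bash
python3 st.py
```

```text
t 13.7 cradle tcp [-2.46 -1.42 -2.26] F cradle [-0.05 -0.09  0.37] gap 26.09680988654936 tool axes in cradle [[ 0.  0.  1.]
 [-0.  1. -0.]
 [-1. -0.  0.]]
```

Request:
drive_tool:
  moves: [-0.5,0,0,0,0,0,-1,0,0,0,0,0,-1.5,0,0,0,0,0,-2,0,0,0,0,0,-2,0,0,0,0,0,-1.5,0,0,0,0,0,-1,0,0,0,0,0,-0.5,0,0,0,0,0,0,0,0,0,0,0]

```text
time: 14.45
tool_pos: [587.7, 301.7, 190.1]
tcp_rot: [0.1, 60.1, -141.0]
ft_force: [0.6, -0.3, -0.3]
finger_gap: 25.9
```

```bash
python3 - <<'E'
from h import *
a=snap('scene','s7');b=snap('top','t7')
c=a['image'][160:250,230:310,::-1]; d=b['image'][160:265,225:310,::-1]
cv2.imwrite('pics/z7.png',np.hstack([cv2.resize(c,(400,450),interpolation=cv2.INTER_CUBIC),cv2.resize(d,(364,450),interpolation=cv2.INTER_CUBIC)]))
M=Rc(np.radians(-141.06)); O=np.array([549.,268.6,105]); np.set_printoptions(precision=1,suppress=True)
for n,s,box in(('t',b,(240,180,300,255)),('s',a,(235,170,300,215))):
    ys,xs=np.mgrid[box[1]:box[3],box[0]:box[2]]; C=(deproj(s,np.c_[xs.ravel(),ys.ravel()])-O)@M
    q=C[(C[:,2]>-4)&(C[:,2]<9)&(abs(C[:,1])<9)]
    for lo in range(-140,150,20):
        w=q[(q[:,0]>=lo)&(q[:,0]<lo+20)]
        if len(w)>3: print(n,lo,len(w),np.median(w,0),w[:,1].min(),w[:,1].max(),w[:,2].max(),w[:,0].max())
E
python3 st.py
```

```text
t -140 22 [-131.1   -0.4    4.9] -7.615865234230495 7.772174728680033 8.262219234419149 -121.09958367292192
t -120 20 [-110.7    0.9    5.3] -3.8618592330548887 5.423714787196578 6.755456684853146 -102.33163752627361
t -100 17 [-89.6   0.8   6. ] -3.5987420384635738 5.134342156317947 8.913614553954806 -81.70633481944084
t -80 20 [-70.2   1.1   5.5] -4.0106057714840135 5.199354976635633 6.868547693057773 -61.263317378011465
t -60 34 [-49.5  -0.    4.4] -8.457908275206348 8.647989398013198 7.986948069261769 -40.62615694637677
t -40 19 [-28.3   0.8   5.2] -4.024575300475645 4.92906531465431 8.37211059468313 -21.23418873966847
t -20 24 [-10.1   0.6   5.6] -3.880855057110762 5.232925416653888 7.454487919941052 -0.4427421853679398
t 0 26 [10.9  1.1  4.9] -4.139089095892336 5.282666629525246 7.637032756575327 19.08905615598846
t 20 24 [30.2  0.4  5.1] -3.904455398900708 5.327681203795807 6.43058826218185 39.31837255576971
t 40 39 [50.8 -0.4  4.5] -8.688076091807853 7.409787767269899 7.7215362385115345 59.78559085705965
t 60 28 [71.4  0.7  5.1] -3.9734322138457974 5.072573518589389 7.3045938
[... 198 characters left out ...]
86966807908 119.65527752776892
t 120 22 [127.1   0.5   4.1] -3.7913463885569962 4.679831092927087 7.463036491117275 131.04271763500427
s -140 6 [-129.9    0.8    7.3] -5.854071829900778 7.040371771676053 8.93287658364098 -124.5541406251909
s 40 6 [49.8 -5.8 -0.3] -7.731426439249303 -4.165208514173285 2.0009450294613638 56.885971508004715
s 60 4 [72.2 -4.1  0.4] -4.682701755701302 -1.7063991884367848 3.5182666690337663 76.11195455072513
s 120 17 [129.4  -0.6  -1.1] -4.854204857213331 3.6884259862822653 2.780964954686969 132.34010468072296
t 14.55 cradle tcp [-2.55 -1.35 97.56] F cradle [-0.76 -0.11 -0.91] gap 25.678348157363903 tool axes in cradle [[ 0.  0.  1.]
 [-0.  1. -0.]
 [-1. -0.  0.]]
```

View pics/z7.png

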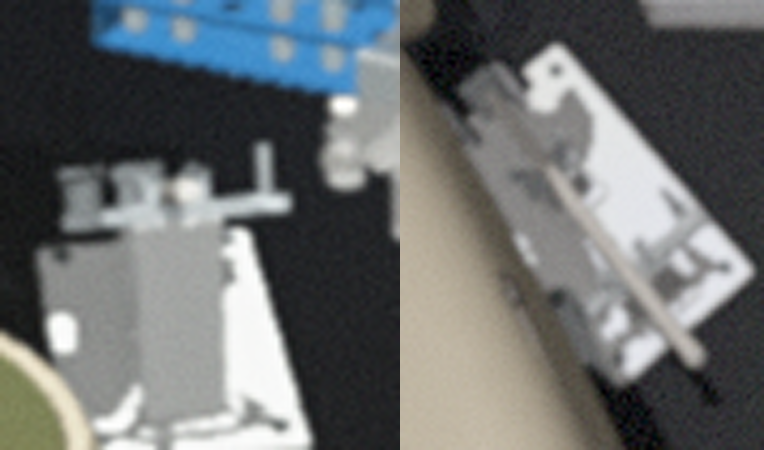

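Camera depth shows the rod seated: its top surface is at about 5 mm along the full length, with ends near -130 and +131. Next I'll turn the tool for the keeper.

Request:
drive_tool:
  moves: [0,0,0,-4,0,0,0,0,0,-7,0,0,0,0,0,-7,0,0,0,0,0,-7,0,0,0,0,0,-7,0,0,0,0,0,-7,0,0,0,0,0,-7,0,0,0,0,0,-7,0,0,0,0,0,-7,0,0,0,0,0,-7,0,0,0,0,0,-7,0,0,0,0,0,-7,0,0,0,0,0,-6,0,0,0,0,0,-3,0,0,0,0,0,0,0,0,0,0,0,0,0,0]
  hand: 1.0

```text
time: 15.88
tool_pos: [586.4, 300.9, 187.9]
tcp_rot: [-89.9, 59.9, -141.1]
ft_force: [-0.4, -0.2, -0.3]
finger_gap: 10.0
```

```bash
python3 st.py; python3 -c "
from st import *
go(O+M@[126,-71,60],axes(-M[:,2],M[:,1]))"
```

```text
t 15.8833 cradle tcp [-2.32 -1.36 97.07] F cradle [ 0.21 -0.05 -0.49] gap 10.017204071949935 tool axes in cradle [[ 0. -1.  0.]
 [-0.  0.  1.]
 [-1. -0. -0.]]
t 15.8833 cradle tcp [-2.32 -1.36 97.07] F cradle [ 0.21 -0.05 -0.49] gap 10.017204071949935 tool axes in cradle [[ 0. -1.  0.]
 [-0.  0.  1.]
 [-1. -0. -0.]]
t 15.8833 tcp [586.42 300.86 187.91] J [ 26.21  50.06  38.89  -7.35 120.32 -14.71] F [-0.37 -0.23 -0.32] gap 10.017204071949935
shift cm (tool now) [  3.73 -12.84  -6.93]
rotvec deg [-0.12 -0.03  0.1 ]  shift if rot first [  3.71 -12.83  -6.96]
```

Request:
drive_tool:
  moves: [0,-1.3,-0.7,0,0,0,0,-2.6,-1.4,0,0,0,0,-3.2,-1.75,0,0,0,0,-3.2,-1.75,0,0,0,0,-1.7,-1,0,0,0,0,-0.8,-0.4,0,0,0,0,0,0,0,0,0,1,0,0,0,0,0,1.2,0,0,0,0,0,0.8,0,0,0,0,0,0.4,0,0,0,0,0,0,0,0,0,0,0,0,0,0,0,0,0]

```text
time: 16.97
tool_pos: [443.8, 275.0, 222.9]
tcp_rot: [-90.0, 59.9, -141.0]
ft_force: [0.1, 0.4, -0.8]
finger_gap: 10.0
```

```bash
python3 st.py; python3 - <<'E'
from h import *
a=snap('scene','s8');b=snap('top','t8')
c=a['image'][130:250,210:310,::-1]; d=b['image'][160:285,225:325,::-1]
cv2.imwrite('pics/z8.png',np.hstack([cv2.resize(c,(375,450),interpolation=cv2.INTER_CUBIC),cv2.resize(d,(360,450),interpolation=cv2.INTER_CUBIC)]))
E
```

```text
t 16.9667 cradle tcp [125.31 -71.03  63.81] F cradle [-0.72 -0.24 -0.49] gap 9.999795493863248 tool axes in cradle [[ 0. -1.  0.]
 [-0.  0.  1.]
 [-1. -0. -0.]]
```

View pics/z8.png

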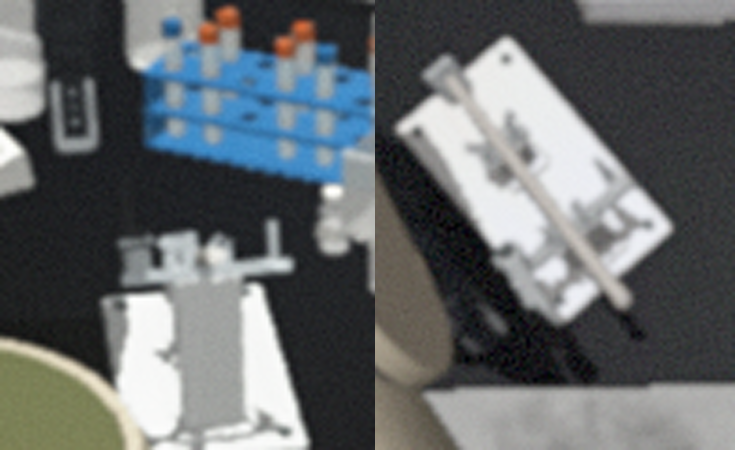

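Request:
drive_tool:
  moves: [0.6,0,0,0,0,0,1,0,0,0,0,0,1,0,0,0,0,0,0.8,0,0,0,0,0,0.5,0,0,0,0,0,0.3,0,0,0,0,0,0,0,0,0,0,0,0,0,0,0,0,0]

```text
time: 17.73
tool_pos: [427.3, 262.0, 187.2]
tcp_rot: [-90.0, 60.0, -141.0]
ft_force: [-0.0, 0.6, 0.3]
finger_gap: 9.9
```

```bash
python3 st.py; python3 - <<'E'
from h import *
np.set_printoptions(precision=1,suppress=True)
a=snap('scene','s9');b=snap('top','t9')
M=Rc(np.radians(-141)); O=np.array([548.,268,105])
def hm(s,x0,y0,x1,y1):
    ys,xs=np.mgrid[y0:y1,x0:x1]; C=(deproj(s,np.c_[xs.ravel(),ys.ravel()])-O)@M; return C
out=[]
for s,bx in((a,(215,140,285,220)),(b,(235,200,310,280))):
    c=s['image'][bx[1]:bx[3],bx[0]:bx[2],::-1]
    C=hm(s,*bx); Z=C[:,2].reshape(c.shape[:2])
    cm=cv2.applyColorMap(np.uint8(np.clip(Z+20,0,120)*2.1),cv2.COLORMAP_JET)
    g=np.clip(c.astype(float)*2,0,255).astype(np.uint8)
    out.append(np.hstack([cv2.resize(g,(380,290)),cv2.resize(cm,(380,290),interpolation=cv2.INTER_NEAREST)]))
    for nm,w in(('knob',(abs(C[:,1]+45)<10)&(abs(C[:,0]-130)<14)&(C[:,2]>18)&(C[:,2]<50)),('fing',(C[:,1]<-56)&(C[:,1]>-90)&(C[:,2]>20)&(C[:,2]<45)&(abs(C[:,0]-125)<45))):
        q=C[w]
        if len(q)>3: print(nm,len(q),np.percentile(q,[3,50,97],axis=0).ravel())
cv2.imwrite('pics/z9.png',np.vstack(out))
E
```

```text
t 17.7333 cradle tcp [125.61 -71.33  22.42] F cradle [-0.14 -0.45  0.44] gap 9.86816095449505 tool axes in cradle [[-0. -1.  0.]
 [-0.  0.  1.]
 [-1.  0. -0.]]
knob 94 [126.8 -52.1  19.1 132.2 -45.7  31.8 136.8 -39.3  45.6]
fing 136 [133.7 -80.4  21.3 139.7 -69.9  32.9 146.7 -59.8  44.4]
knob 90 [121.4 -50.9  18.5 130.8 -44.2  38.1 134.3 -38.4  49.2]
fing 48 [120.4 -79.8  25.8 139.8 -65.1  36.  144.6 -58.5  44.2]
```

View pics/z9.png

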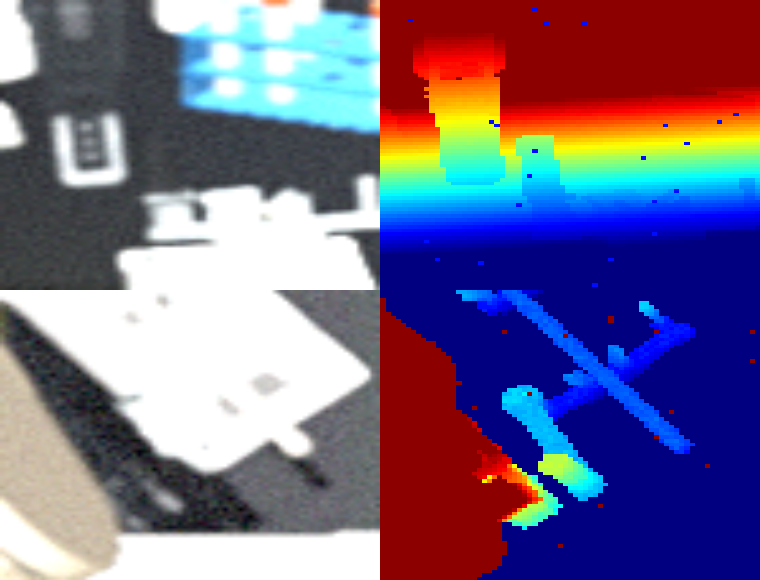

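Request:
drive_tool:
  moves: [0,0,0,4,0,0,0,-0.02,0.3,0,0,0,0,-0.02,0.3,0,0,0,0,0,0.2,0,0,0,0,0,0.1,0,0,0,0,0,0,0,0,0,0,0,0,0,0,0]

```text
time: 18.42
tool_pos: [432.2, 254.4, 187.5]
tcp_rot: [-86.0, 60.0, -141.0]
ft_force: [0.9, 0.0, -0.1]
finger_gap: 10.1
```

```bash
python3 st.py
```

```text
t 18.4167 cradle tcp [126.64 -62.28  22.18] F cradle [-0.66  0.54  0.22] gap 10.101365343214287 tool axes in cradle [[ 0.   -1.    0.07]
 [-0.    0.07  1.  ]
 [-1.   -0.   -0.  ]]
```

Request:
drive_tool:
  moves: [0,-0.04,0.28,-2,0,0,0,-0.11,0.69,-5,0,0,0,-0.11,0.69,-5,0,0,0,-0.11,0.69,-5,0,0,0,-0.11,0.69,-5,0,0,0,-0.04,0.28,-2,0,0,0,0,0,0,0,0,0,0,0,0,0,0]

```text
time: 19.08
tool_pos: [451.8, 227.5, 188.4]
tcp_rot: [-109.9, 60.0, -141.0]
ft_force: [0.1, 0.0, -0.7]
finger_gap: 9.7
```

```bash
python3 st.py; python3 - <<'E'
from h import *
a=snap('scene','s10');b=snap('top','t10')
c=a['image'][130:250,210:310,::-1]; d=b['image'][160:285,225:325,::-1]
cv2.imwrite('pics/z10.png',np.hstack([cv2.resize(c,(375,450),interpolation=cv2.INTER_CUBIC),cv2.resize(np.clip(d*1.6,0,255).astype(np.uint8),(360,450),interpolation=cv2.INTER_CUBIC)]))
E
```

```text
t 19.0833 cradle tcp [128.49 -29.07  22.08] F cradle [-0.4   0.04 -0.6 ] gap 9.738786575247621 tool axes in cradle [[ 0.   -0.94 -0.34]
 [-0.   -0.34  0.94]
 [-1.   -0.   -0.  ]]
```

View pics/z10.png

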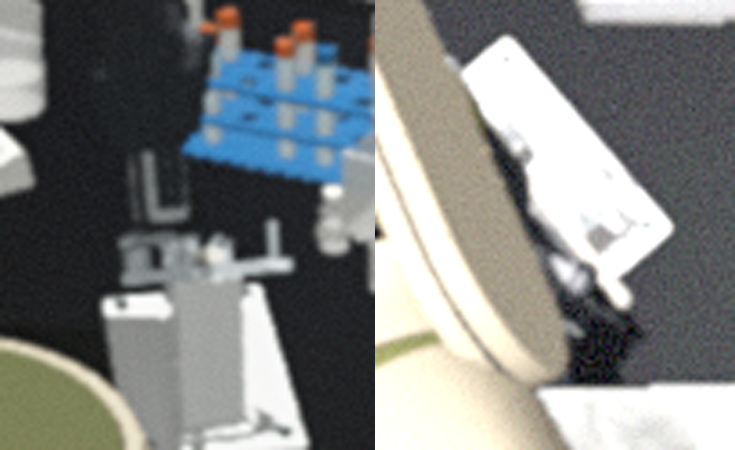

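Request:
drive_tool:
  moves: [0,-0.04,0.28,-2,0,0,0,-0.11,0.69,-5,0,0,0,-0.11,0.69,-5,0,0,0,-0.11,0.69,-5,0,0,0,-0.11,0.69,-5,0,0,0,-0.11,0.69,-5,0,0,0,-0.11,0.69,-5,0,0,0,-0.11,0.69,-5,0,0,0,-0.11,0.69,-5,0,0,0,-0.11,0.69,-5,0,0,0,-0.11,0.69,-5,0,0,0,-0.06,0.41,-3,0,0,0,-0.04,0.28,-2,0,0,0,0,0,0,0,0,0,0,0,0,0,0]

```text
time: 20.43
tool_pos: [521.0, 205.6, 165.2]
tcp_rot: [-166.9, 60.0, -141.0]
ft_force: [-0.3, -0.6, -0.4]
finger_gap: 9.6
```

```bash
python3 st.py; python3 - <<'E'
from h import *
a=snap('scene','s11');b=snap('top','t11')
c=a['image'][130:250,210:310,::-1]; d=b['image'][160:285,225:325,::-1]
cv2.imwrite('pics/z11.png',np.hstack([cv2.resize(np.clip(c*1.6,0,255).astype(np.uint8),(375,450),interpolation=cv2.INTER_CUBIC),cv2.resize(np.clip(d*1.6,0,255).astype(np.uint8),(360,450),interpolation=cv2.INTER_CUBIC)]))
E
```

```text
t 20.4333 cradle tcp [82.29 31.54 21.99] F cradle [ 0.34  0.23 -0.6 ] gap 9.558978416482496 tool axes in cradle [[ 0.   -0.23 -0.97]
 [-0.   -0.97  0.23]
 [-1.    0.   -0.  ]]
```

View pics/z11.png

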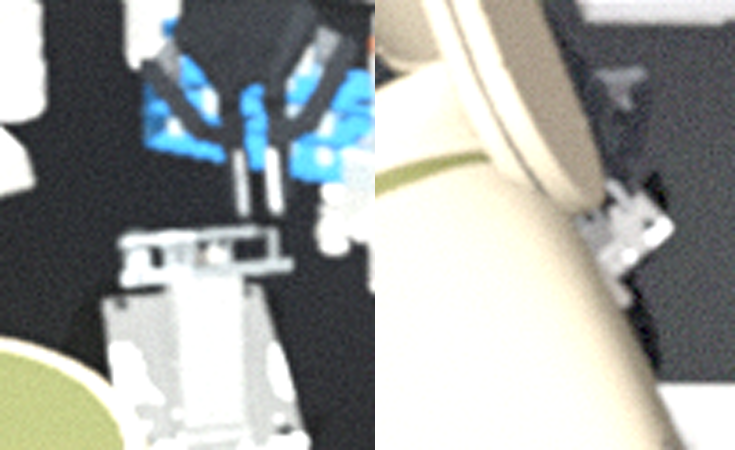

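Request:
drive_tool:
  moves: [0,-0.06,0.41,-3,0,0,0,-0.06,0.41,-3,0,0,0,-0.04,0.28,-2,0,0,0,-0.04,0.28,-2,0,0,0,-0.02,0.14,-1,0,0,0,0,0,0,0,0,0,0,0,0,0,0]

```text
time: 21.12
tool_pos: [533.8, 209.9, 158.1]
tcp_rot: [-177.9, 60.0, -141.0]
ft_force: [0.5, -1.3, -0.1]
finger_gap: 10.1
```

```bash
python3 st.py
```

```text
t 21.1167 cradle tcp [67.75 36.22 22.24] F cradle [ 0.31  1.35 -0.34] gap 10.088073329774776 tool axes in cradle [[-0.   -0.04 -1.  ]
 [-0.   -1.    0.04]
 [-1.    0.    0.  ]]
```

Request:
drive_tool:
  moves: [0,-0.02,0.14,-1,0,0,0,-0.02,0.14,-1,0,0,0,0,0,0,0,0]

```text
time: 21.37
tool_pos: [536.1, 211.1, 156.5]
tcp_rot: [179.9, 60.0, -141.0]
ft_force: [1.3, -1.0, 0.8]
finger_gap: 10.1
```

```bash
python3 st.py
```

```text
t 21.3667 cradle tcp [64.77 36.78 22.12] F cradle [0.05 1.59 0.93] gap 10.126345387788486 tool axes in cradle [[-0.  0. -1.]
 [-0. -1. -0.]
 [-1.  0.  0.]]
```

Request:
drive_tool:
  moves: [0,0,0.1,0,0,0,0,0,0,0,0,0]

```text
time: 21.53
tool_pos: [536.8, 211.6, 156.0]
tcp_rot: [-180.0, 60.0, -141.0]
ft_force: [0.7, -1.8, -0.0]
finger_gap: 10.1
```

```bash
python3 st.py
```

```text
t 21.5333 cradle tcp [63.77 36.77 22.08] F cradle [ 0.52  1.85 -0.34] gap 10.067892122972852 tool axes in cradle [[ 0. -0. -1.]
 [-0. -1.  0.]
 [-1.  0. -0.]]
```

Request:
drive_tool:
  moves: [0,0,0.1,0,0,0,0,0,0,0,0,0]

```text
time: 21.7
tool_pos: [537.1, 211.9, 155.7]
tcp_rot: [-180.0, 59.9, -141.0]
ft_force: [-1.0, -3.0, 2.4]
finger_gap: 9.9
```

```bash
python3 st.py
```

```text
t 21.7 cradle tcp [63.24 36.76 22.07] F cradle [3.49 1.7  0.81] gap 9.899212765688267 tool axes in cradle [[ 0. -0. -1.]
 [-0. -1.  0.]
 [-1.  0. -0.]]
```

Request:
drive_tool:
  moves: [0,0,0.1,0,0,0,0,0,0,0,0,0,0,0,0,0,0,0]

```text
time: 21.95
tool_pos: [537.4, 212.1, 155.6]
tcp_rot: [-180.0, 59.9, -141.0]
ft_force: [-4.1, -6.1, 4.7]
finger_gap: 9.6
```

```bash
python3 st.py
```

```text
t 21.95 cradle tcp [62.89 36.77 22.11] F cradle [8.45 2.13 0.52] gap 9.58137507320526 tool axes in cradle [[ 0. -0. -1.]
 [-0. -1.  0.]
 [-1.  0. -0.]]
```

Request:
drive_tool:
  moves: [0,0,-0.1,0,0,0,0,0,-0.2,0,0,0,0,0,-0.4,0,0,0,0,0,-0.8,0,0,0,0,0,-0.8,0,0,0,-1,0,0,0,0,0,-2,0,0,0,0,0,-3,0,0,0,0,0,-3,0,0,0,0,0,-3,0,0,0,0,0,-2,0,0,0,0,0,-1,0,0,0,0,0,0,0,0,0,0,0]

```text
time: 23.03
tool_pos: [581.8, 248.0, 299.7]
tcp_rot: [-179.8, 60.3, -140.9]
ft_force: [-0.2, 0.1, -0.2]
finger_gap: 9.8
```

```bash
python3 st.py; python3 - <<'E'
from h import *
np.set_printoptions(precision=1,suppress=True)
a=snap('scene','s12');b=snap('top','t12')
c=a['image'][150:250,225:305,::-1]; d=b['image'][160:265,225:310,::-1]
cv2.imwrite('pics/z12.png',np.hstack([cv2.resize(np.clip(c*1.3,0,255).astype(np.uint8),(360,450),interpolation=cv2.INTER_CUBIC),cv2.resize(np.clip(d*1.6,0,255).astype(np.uint8),(364,450),interpolation=cv2.INTER_CUBIC)]))
M=Rc(np.radians(-141.06)); O=np.array([549.,268.6,105])
for n,s,bx in(('s',a,(235,160,300,215)),('t',b,(225,170,310,265))):
    ys,xs=np.mgrid[bx[1]:bx[3],bx[0]:bx[2]]; C=(deproj(s,np.c_[xs.ravel(),ys.ravel()])-O)@M
    for nm,w in(('knob',(C[:,2]>20)&(C[:,2]<55)&(abs(C[:,0]-50)<25)&(abs(C[:,1]-38)<25)),('arm',(C[:,2]>9)&(C[:,2]<20)&(abs(C[:,0]-50)<25)&(abs(C[:,1])<25))):
        q=C[w]
        if len(q)>3: print(n,nm,len(q),np.percentile(q,[3,50,97],axis=0).ravel())
E
```

```text
t 23.0333 cradle tcp [ 85.5   36.81 175.47] F cradle [-0.07 -0.22 -0.19] gap 9.835620938890328 tool axes in cradle [[-0.01 -0.   -1.  ]
 [ 0.   -1.    0.  ]
 [-1.   -0.    0.01]]
s knob 73 [49.5 32.1 20.5 54.6 38.  33.4 58.5 45.  44.9]
s arm 61 [ 51.9 -23.8   9.2  55.7   0.1  11.9  59.7  23.3  14.7]
t knob 68 [45.8 33.  21.7 53.5 39.3 40.8 56.8 45.6 49. ]
t arm 63 [44.4 -2.6 11.1 51.7 10.8 16.9 55.7 23.9 18.7]
```

View pics/z12.png

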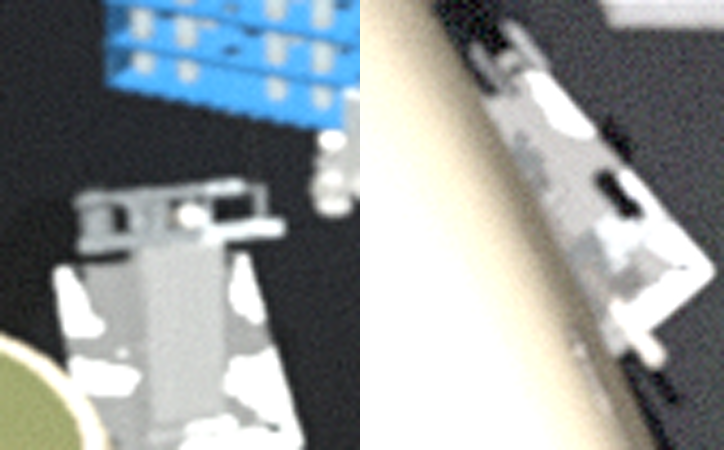

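Request:
drive_tool:
  moves: [0,-1,-1,0,0,0,0,-2,-1.5,0,0,0,0,-2.5,-1.5,0,0,0,0,-2.5,-1.5,0,0,0,0,-2.5,-1.5,0,0,0,0,-2.5,-1.5,0,0,0,0,-2.5,-1.5,0,0,0,0,-2.5,-1.5,0,0,0,0,-2.5,-1,0,0,0,0,-1.5,-0.5,0,0,0,0,0,0,0,0,0,0,0,0,0,0,0]

```text
time: 24.13
tool_pos: [631.1, 3.7, 360.9]
tcp_rot: [179.9, 59.9, -141.2]
ft_force: [-1.2, 0.2, -0.5]
finger_gap: 10.0
```

```bash
python3 st.py; python3 - <<'E'
from h import *
np.set_printoptions(precision=1,suppress=True)
a=snap('scene','s13');b=snap('top','t13')
M=Rc(np.radians(-141.06)); O=np.array([549.,268.6,105])
bx=(225,165,315,265); ys,xs=np.mgrid[bx[1]:bx[3],bx[0]:bx[2]]; C=(deproj(b,np.c_[xs.ravel(),ys.ravel()])-O)@M
q=C[(C[:,2]>-4)&(C[:,2]<9)&(abs(C[:,1])<7)]
for lo in range(-140,150,30):
    w=q[(q[:,0]>=lo)&(q[:,0]<lo+30)]
    if len(w)>3: print(lo,len(w),np.median(w,0),w[:,0].min(),w[:,0].max())
cv2.imwrite('pics/z13.png',cv2.resize(b['image'][150:270,210:330,::-1],(580,580),interpolation=cv2.INTER_CUBIC))
E
```

```text
t 24.1333 cradle tcp [216.08 257.64 170.78] F cradle [ 0.47 -0.96 -0.79] gap 9.979172804543023 tool axes in cradle [[ 0. -0. -1.]
 [-0. -1.  0.]
 [-1.  0. -0.]]
-140 31 [-125.1    0.9    5.8] -133.24936923541108 -110.43064856401408
-110 27 [-94.    0.3   4.9] -109.30119862578883 -81.1628193368785
-80 32 [-64.9   0.6   5.2] -79.00162028708816 -50.40335336405447
-50 37 [-32.8   1.    5.4] -49.117202863272276 -20.164652625072588
-20 31 [-3.7  0.8  5. ] -19.264474571689718 9.085767214040013
10 29 [20.5  0.7  5.3] 10.539370484740749 31.635448239657006
40 35 [57.1  0.5  4.9] 47.64197954405144 69.51839213839767
70 43 [84.8  0.6  5.3] 71.43510366722874 99.36619157512953
100 36 [112.5  -0.5   5.4] 101.20390392269815 126.77914020019817
```

View pics/z13.png

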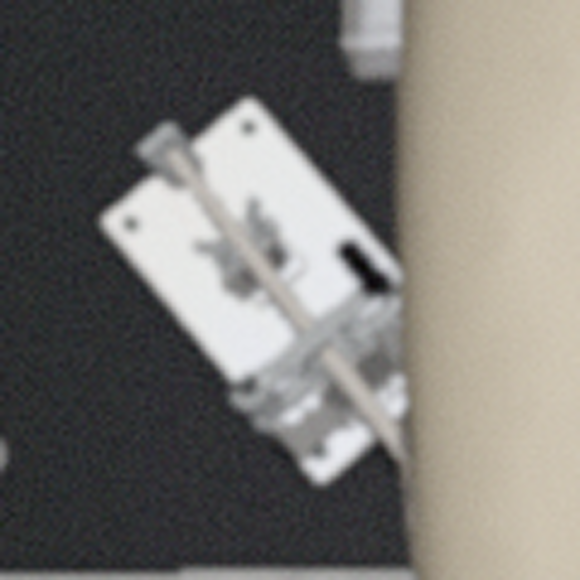

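View pics/t13.png

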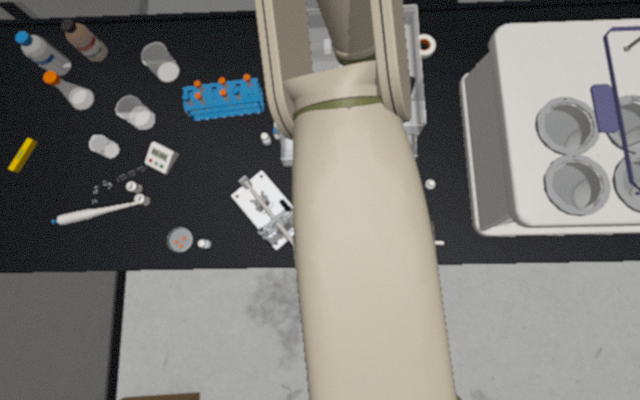

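The zoomed view shows the rod in both saddles with its lower end at the foot stop at about (180,155). The keeper crosses the rod at about (325,340), and its knob lies at about (365,265). The robot is clear of everything, so I'm handing in.

```bash
python3 -c "
from h import *
print(sensors.sense()['ft_force']); print(r.hand_in())"
```

```text
[ 0.99741771  0.97279137 -0.25067242]
the job is handed in; nothing more can be done
None
```

I laid the 260 mm spindle in both saddles with its lower end on the foot stop, then closed the keeper across it to its end stop. I handed in at about 24 s; the largest contact force I read was about 10 N.

**Spindle:** I slid it down the slope until the force along it jumped from about 2 N to 7.7 N, which is the foot stop. After I let go, camera depth put its top surface about 5 mm above the seat line along its whole length. Its ends were at about -130 mm and +131 mm, and it was centred to within 1 mm.

**Keeper:** I pushed the knob round with the half-closed fingers until it stopped firmly, at 8.5 N. After I backed off, the knob was at about (50, 38) mm in cradle coordinates, which is the closed position.

**Checks that disagreed or fell short:**
- **Finger gap:** it read 7–8 mm on the 10 mm rod throughout. The hold was secure, so I put it down to gripping close to the fingertips.
- **Camera offset:** the two views differed by about 2–4 mm, so I averaged them and used contact for the final positions.
- **Keeper stop:** the knob stopped about 3 mm past where I predicted, which fits that same error.
- **Bystanders:** in the last overhead picture the arm hid most of the short spindle and the filter. I saw nothing touched, but I did not measure those two again.

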